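# Rack the cleaned microscope objectives in order of power

### The job

The four microscope objectives have been cleaned and stand mixed up in the white cleaning rack. Put them back into the grey storage block in order of length, the shortest in the seat next to the block's steel handle and the longest at the far end, each standing upright, lens up and fully down in its seat, so that they can be screwed back on the nosepiece in sequence. Do not drop an objective or tip one over, and leave the oil bottle and the cover-slip box where they stand.

Things in the scene. Friction and masses are not known exactly. Their poses are not given: they have to be found in the camera images.
- objective_a: The shortest microscope objective, 32 mm tall, bare metal; about 60 g, grip at 15 N. From below: 5 mm of 20 mm thread, barrel 25 mm wide up to 26 mm, taper to a front 19 mm wide. Origin: centre of underside; z up its axis to the front lens. Starts in any seat of the fixed white cleaning rack: 64 x 250 mm, 4 seats 56 mm apart, floors 8 mm, top 16 mm, end lips 22 mm above the worktop.
- objective_b: The second shortest microscope objective, 42 mm tall, bare metal; about 80 g, grip at 15 N. From below: 5 mm of 20 mm thread, barrel 25 mm wide up to 31 mm, taper to a front 15 mm wide. Origin: centre of underside; z up its axis to the front lens. Starts in the white cleaning rack, in any of its four seats.
- objective_c: The second longest microscope objective, 52 mm tall, bare metal; about 110 g, grip at 15 N. From below: 5 mm of 20 mm thread, barrel 25 mm wide up to 35 mm, taper to a front 11 mm wide. Origin: centre of underside; z up its axis to the front lens. Starts in the white cleaning rack, in any of its four seats.
- objective_d: The longest microscope objective, 62 mm tall, bare metal; about 130 g, grip at 15 N. From below: 5 mm of 20 mm thread, barrel 25 mm wide up to 39 mm, taper to a front 8 mm wide. Origin: centre of underside; z up its axis to the front lens. Starts in the white cleaning rack, in any of its four seats.
- seat_1 (a point): Seat of the grey storage block next to its D-shaped steel pull handle: centre of the seat's floor, 8 mm above the worktop, where an objective's underside rests; y along the row away from the handle, z up. The block is fixed at any yaw, 58 x 232 mm, top 16 mm above the worktop; the handle reaches 29 mm out of one end, up to 14 mm above the worktop.
- seat_2 (a point): Second seat from the handle, centre of its floor, axes as seat_1. All seats, the cleaning rack's too, are alike: blind round holes 36 mm wide and 8 mm deep with a 3 mm chamfered mouth and a thin black felt disc at the bottom, in a row 56 mm apart. The block's are empty at the start.
- seat_3 (a point): Third seat from the handle, centre of its floor, axes as seat_1.
- seat_4 (a point): Fourth seat, at the end farthest from the handle, centre of its floor, axes as seat_1.
- oil_bottle: Small white dropper bottle of immersion oil, 27 mm in diameter, 83 mm tall, standing loose behind the work. Origin: centre of its underside. To be left where it stands.
- coverslip_box: Small white square box of cover slips, 34 x 34 x 18 mm, loose, in front of the work on the robot's side. Origin: centre of its underside. To be left where it stands.

How it is judged:
At the end, for the whole second after the job is handed in: Each objective stands in its own seat of the storage block, shortest to longest counted from the handle (shortest in seat 1, longest in seat 4): its axis within 8 mm of the seat's centre, its underside within 4 mm of the seat's floor, lens up within 7 degrees of upright, at rest and released (horizontal distance between objective_a and seat_1 below 0.008 m and z of objective_a in the frame of seat_1 between -0.003 and 0.004 m and angle between each of objective_a, objective_b, objective_c, objective_d's own z axis and vertical below 0.12 rad and linear speed of each of objective_a, objective_b, objective_c, objective_d below 0.02 m/s and contact force between each of objective_a, objective_b, objective_c, objective_d and the fingers below 0.1 N and horizontal distance between objective_b and seat_2 below 0.008 m and z of objective_b in the frame of seat_2 between -0.003 and 0.004 m and horizontal distance between objective_c and seat_3 below 0.008 m and z of objective_c in the frame of seat_3 between -0.003 and 0.004 m and horizontal distance between objective_d and seat_4 below 0.008 m and z of objective_d in the frame of seat_4 between -0.003 and 0.004 m); the robot touches nothing.
It fails at once if an objective is tipped over (leans more than 45 degrees) (angle between any of objective_a, objective_b, objective_c, objective_d's own z axis and vertical above 0.785 rad).
It fails at once if an objective is dropped (moves faster than 0.5 m/s while no finger touches it) ((linear speed of objective_a above 0.5 m/s and contact force between objective_a and the fingers below 0.05 N) or (linear speed of objective_b above 0.5 m/s and contact force between objective_b and the fingers below 0.05 N) or (linear speed of objective_c above 0.5 m/s and contact force between objective_c and the fingers below 0.05 N) or (linear speed of objective_d above 0.5 m/s and contact force between objective_d and the fingers below 0.05 N)).
It fails at once if the oil bottle or the cover-slip box is moved by more than 20 mm or knocked over (distance of any of oil_bottle, coverslip_box from where it was at the start of the episode above 0.02 m or angle between any of oil_bottle, coverslip_box's own z axis and vertical above 0.5 rad).
It also fails if it takes over 104 s, if anything falls off the work surface, if the arm or the gripper's body presses on something with over 40 N, if the wrist force passes 120 N, or if a joint passes its speed limit or range.

### The arm

A 6-joint arm with a two-finger parallel gripper is mounted at the origin on a cart in front of the work surface, level with it; the furniture and walls round the work are solid. World frame = base frame: x ahead of the robot, y to its left, z up, the work surface at z = 0. Lengths are in m, angles in rad, forces in N, time in s.
With the tool pointing down it reaches from about 0.425 to 1.125 m from the base axis. Payload 14.9 kg.
Tool frame: the origin (TCP) lies at the very end of the fingers, on their centre line; the grasp point (between the pads) lies 19 mm behind it (hold_point_z is the distance from the TCP to the grasp point, in m); z points along the fingers, y is the line along which they close (so a half turn about z gives the same grasp; the last joint's range is limited). The gripper opens to 91 mm and grips with 3 to 60 N. Pads are 32 mm wide; open, the fingers measure 118 mm over their backs; the gripper's body (76 mm by 178 mm) begins 60 mm behind the grasp point.
Start: joints at [-1.204, 0.379, 1.734, -0, 1.028, -0.033], TCP at [0.272, -0.645, 0.214] pointing down, gripper open.
Joint ranges: [-2.77, 2.77], [-0.74, 2.19], [0, 2.66], [-1.06, 4.2], [0.31, 2.87], [-3.08, 3.08]. Speed limits (rad/s): [1.89, 1.89, 2.39, 3.14, 3.14, 3.14].

### API

Orientations are given as [roll, pitch, yaw] about the fixed x, y, z axes, in that order (R = Rz(yaw) Ry(pitch) Rx(roll)).
In Python, from workcell import * gives the robot as it stands.
- The arm moves only by the shell command python3 -m pendant 'ROWS' [FORCE]. ROWS is JSON, a list of rows, each a list of 7 numbers: the shift along the tool's x, y, z in cm, then the turn, a rotation vector about the tool's x, y, z in rad, then the closure, from 0 (fully open) to 1 (shut). A call has 1 to 5 rows; each row shifts and turns the commanded pose from where the row before left it, along the tool's axes as they then stand; what a row does not reach is not made up. A row lasts 1/12 s, in which the tool goes at most 41.7 mm and 7.16 degrees, less where a joint would pass 70% of its speed; a pose out of reach is approached as far as the arm can. A call with a gripper value outside its range is refused whole. The fingers move at their own pace and stop on an object; FORCE is the grip in N (left out, the last holds). Time passes only in rows, so rows that do not move let the fingers close. It gives the time, the measured TCP pose, the force, the opening and the grip force at its end, in the units of the state.
- state(): the state, without advancing time (a new reading comes with each control period).
- grab_frame(name): name is "side" or "top"; returns a dict with "frame" (420x560x3 uint8, blue, green, red), "mtx" (3x3 intrinsics, pixels), "k1" (the pictures are not rectified: a ray, as slopes to the right and down, at radius r is drawn at 1 + k1 r^2 times it, then the intrinsics apply), "R" (3x3) and "t" (3): a world point X has camera coordinates R X + t. Camera axes: x right, y down, z forward; pixel columns grow to the right and rows downward; lengths in m; the calibration is good to about 2 mm. A picture is of the moment at which its call begins. There is no depth.
- job_done(): hands the job in; it is judged then, once.
Trained networks look in a picture, given as the dict that the camera call returned (one of the last four; its "shot" number tells which), for a name from the list of things; names that differ only in an ending like _2 or _b are one class to them, and where a whole thing is asked for, a point or a joint stands for the part that bears it (a point fixed in the world has none). Each returns a list of dicts, best first, with "p" (0 to 1); they miss things now and then, are a little off and sometimes report something else, mostly with a low value. They report only what shows in the picture. A call takes as long as a camera call.
- cut_out(picture, label): "mask" (420x560 bool, what is visible of it) and "box" ([left, top, right, bottom] in pixels, round what is visible of it).
- mark_of(picture, label): "xy" ([column, row] in pixels: a listed point, or the origin of a listed thing).
The state is a dict: "time": time; "joints": joint angles; "dq": joint speeds; "effort": joint torques, N m; "tool_pos": TCP position; "eef_rot": TCP orientation; "contact_force": force on the tool from outside, world axes, zero at the start; "torque": the same for the moment, N m; "finger_gap": finger opening in m; "gripper_force": force on a finger pad.
Only numpy, scipy, OpenCV 4.12 (cv2) and the standard library are available. Lean on these libraries where they do the work, as an engineer would, in place of code of your own. Each camera call takes 0.05 s, during which the arm holds its last target. There are 200 camera calls.

## Working session

There is one attempt and no reset: what is moved stays moved. The work goes in short steps, Python scripts to look and compute and a shell command to move; the robot and the scene stay as the last step left them, time stands still between calls to the robot, and variables do not carry over. Pictures are saved under pics/ and viewed, at most 14 in all, crops included, and the job is handed in when it is done.

```bash
mkdir -p pics
cat > h.py <<'E'
from workcell import *
import numpy as np, cv2
def ray(p,xy):
    K=np.array(p["mtx"]);x=(xy[0]-K[0,2])/K[0,0];y=(xy[1]-K[1,2])/K[1,1]
    rd=np.hypot(x,y);r=rd
    for _ in range(30): r=rd/(1+p["k1"]*r*r)
    s=r/rd if rd else 1
    R=np.array(p["R"]);t=np.array(p["t"])
    return -R.T@t, R.T@np.array([x*s,y*s,1])
def at_z(p,xy,z):
    c,d=ray(p,xy); return c+d*(z-c[2])/d[2]
def proj(p,X):
    c=np.array(p["R"])@np.array(X)+np.array(p["t"]);x,y=c[:2]/c[2];s=1+p["k1"]*(x*x+y*y)
    K=np.array(p["mtx"]);return np.array([K[0,0]*x*s+K[0,2],K[1,1]*y*s+K[1,2]])
E
python3 - <<'E'
from h import *
np.set_printoptions(precision=4,suppress=True)
s=state();print(s)
for n in("top","side"):
    p=grab_frame(n);cv2.imwrite(f"pics/{n}0.png",p["frame"])
    print(n,"cam",-np.array(p["R"]).T@p["t"])
    for l,z in(("objective_a",.008),("seat_1",.008),("oil_bottle",0),("coverslip_box",0)):
        for m in mark_of(p,l): print(l,"mark",round(m["p"],2),np.round(m["xy"],1),at_z(p,m["xy"],z)[:2])
    for m in cut_out(p,"objective_a"): print("cut",round(m["p"],2),np.round(m["box"],1),m["mask"].sum())
E
```

```text
{'time': 0.0, 'joints': array([-1.2043,  0.3794,  1.7348, -0.    ,  1.0285, -0.0333]), 'dq': array([-0.0006, -0.0004, -0.    ,  0.0007, -0.003 ,  0.0002]), 'effort': array([ -0.0001, -76.3735, -43.4372,   0.065 ,   0.0424,  -0.0001]), 'tool_pos': array([ 0.2723, -0.6444,  0.2133]), 'eef_rot': array([-3.1405, -0.    ,  0.3998]), 'contact_force': array([-0.2169, -1.4497, -0.3341]), 'torque': array([-0.0041,  0.0341, -0.026 ]), 'gripper_force': 0.0, 'finger_gap': 0.0916107474345753}
top cam [ 0.4272 -0.0127  0.8957]
objective_a mark 0.69 [322.7 225.4] [ 0.5228 -0.0944]
objective_a mark 0.59 [343.3 218.3] [ 0.5384 -0.1423]
objective_a mark 0.5 [367.2 199.2] [ 0.582  -0.1994]
objective_a mark 0.41 [384.6 193.1] [ 0.5956 -0.2403]
seat_1 mark 0.98 [201.9 197.1] [0.5947 0.1855]
seat_1 mark 0.8 [245.9 208.6] [0.5655 0.0827]
seat_1 mark 0.77 [224.4 203.4] [0.5787 0.1328]
seat_1 mark 0.73 [176.9 193.9] [0.6034 0.2442]
oil_bottle mark 0.55 [290.8 137.6] [ 0.7373 -0.0252]
coverslip_box mark 0.74 [202.1 198.2] [0.5935 0.1868]
coverslip_box mark 0.61 [280.2 284.5] [0.3902 0.006 ]
coverslip_box mark
[... 203 characters left out ...]
.77 [293.1 192.4] [ 0.5458 -0.1455]
objective_a mark 0.77 [265.3 172.4] [ 0.601  -0.2438]
objective_a mark 0.55 [278.9 182.6] [ 0.5731 -0.192 ]
objective_a mark 0.49 [306.6 203.9] [ 0.5224 -0.0954]
seat_1 mark 0.89 [273.2 321.7] [0.6041 0.242 ]
seat_1 mark 0.87 [297.  255.2] [0.556  0.0788]
seat_1 mark 0.85 [281.1 298.5] [0.5897 0.1909]
seat_1 mark 0.81 [285.9 275.2] [0.5786 0.1332]
oil_bottle mark 0.89 [195.  235.9] [ 0.7396 -0.0086]
oil_bottle mark 0.63 [264.3 170.9] [ 0.6029 -0.2675]
coverslip_box mark 0.71 [380.6 236.8] [0.3969 0.0227]
cut 0.73 [304.1 189.5 314.4 206.2] 181
cut 0.72 [271.6 158.3 285.2 183. ] 252
cut 0.5 [284.5 173.3 302.3 195.3] 208
cut 0.46 [260.3 149.7 272.  171. ] 194
```

Run:
```python
import cv2
a=cv2.imread("pics/top0.png")[150:270,150:420];b=cv2.imread("pics/side0.png")
cv2.imwrite("pics/t1.png",cv2.resize(a,(798,355),interpolation=3))
cv2.imwrite("pics/s1.png",cv2.resize(b[140:350,220:400],(514,600),interpolation=3))
```

```text
(no output)
```

View pics/t1.png

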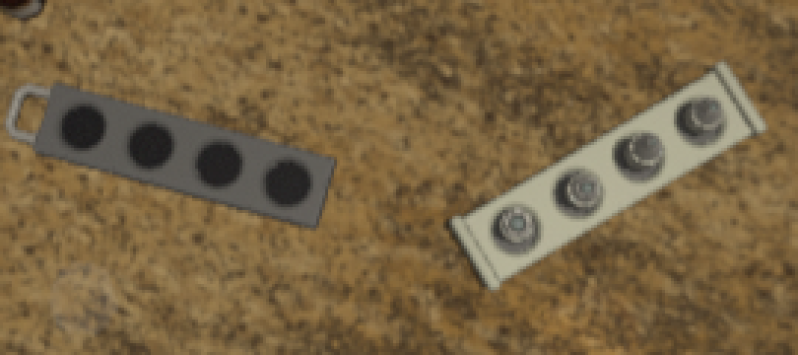

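View pics/s1.png

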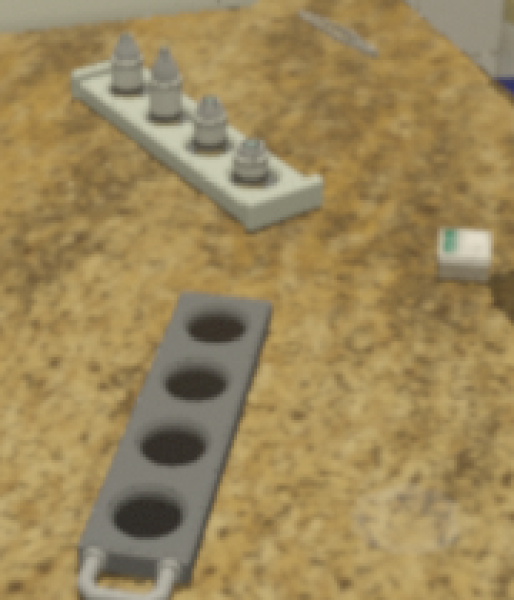

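View pics/side0.png

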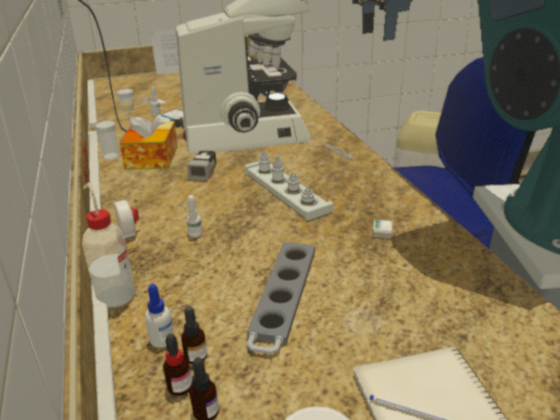

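The crops show the handle at the left (+y) end of the storage block, at about (178,193) in the top picture. From the near end, the rack holds a, b, d, c: in the side crop they are about 45, 55, 75 and 60 px tall. Next I fit both rows.

```bash
cat > fit.py <<'E'
from h import *
from scipy.optimize import least_squares
np.set_printoptions(precision=4,suppress=True)
P={"objective_a":(32,26,19),"objective_b":(42,31,15),"objective_c":(52,35,11),"objective_d":(62,39,8)}
def sil(p,n,x,y,z0=.008,zmin=0):
    h,b,f=P[n];pts=[]
    for z,r in((5,12.5),(b,12.5),(h,f/2)):
        for a in np.linspace(0,6.28,25): pts.append(proj(p,[x+r*np.cos(a)/1e3,y+r*np.sin(a)/1e3,z0+max(z,zmin)/1e3]))
    m=np.zeros((420,560),np.uint8);cv2.fillConvexPoly(m,cv2.convexHull((np.array(pts)*16).astype(np.int32)),1,shift=4)
    return m>0
E
python3 - <<'E'
from fit import *
pics={n:grab_frame(n) for n in("top","side")}
rows={"block":(np.array([.604,.243]),-1.83,[]),"rack":(np.array([.522,-.095]),-1.09,[])}
for n,p in pics.items():
    for k,l in(("block","seat_1"),("rack","objective_a")):
        ms=[at_z(p,m["xy"],.008)[:2] for m in mark_of(p,l)]
        o,a,L=rows[k];q0=[o+i*.056*np.array([np.cos(a),np.sin(a)]) for i in range(4)]
        for m in ms:
            d=[np.hypot(*(m-q)) for q in q0];i=int(np.argmin(d))
            if d[i]<.025:L.append((i,m,n))
fits={}
for k,(o,a,L) in rows.items():
    for sel in(("top",),("side",),("top","side")):
        f=lambda v:np.concatenate([v[:2]+i*.056*np.array([np.cos(v[2]),np.sin(v[2])])-m for i,m,n in L if n in sel])
        r=least_squares(f,[*o,a]);print(k,sel,r.x,"rms",np.sqrt(np.mean(r.fun**2)))
    fits[k]=r.x;v=r.x
    print([np.round(v[:2]+i*.056*np.array([np.cos(v[2]),np.sin(v[2])]),4).tolist() for i in range(4)])
v=fits["rack"]
for n,p in pics.items():
    for m in cut_out(p,"objective_a"):
        best=[]
        cm=np.argwhere(m["mask"]).mean(0)[::-1]
        i=min(range(4),key=lambda i:np.hypot(*(proj(p,[*(v[:2]+i*.056*np.array([np.cos(v[2]),np.sin(v[2])])),.03])-cm)))
        c=v[:2]+i*.056*np.array([np.cos(v[2]),np.sin(v[2])])
        for o in P:
            b=(0,)
            for dx in np.arange(-.012,.0121,.002):
                for dy in np.arange(-.012,.0121,.002):
                    s=sil(p,o,c[0]+dx,c[1]+dy);io=(s&m["mask"]).sum()/(s|m["mask"]).sum()
                    b=max(b,(round(io,3),*np.round([c[0]+dx,c[1]+dy],3)))
            best.append((o[-1],*map(float,b)))
        print(n,i,round(m["p"],2),best)
E
```

```text
block ('top',) [ 0.6045  0.2409 -1.8221] rms 0.0021822174327352797
block ('side',) [ 0.6082  0.2413 -1.8596] rms 0.0028494990216419284
block ('top', 'side') [ 0.6064  0.2411 -1.8412] rms 0.0027168972265883256
[[0.6064, 0.2411], [0.5914, 0.1872], [0.5765, 0.1332], [0.5615, 0.0792]]
rack ('top',) [ 0.5185 -0.0984 -1.0409] rms 0.0038003023760698664
rack ('side',) [ 0.5177 -0.0914 -1.0234] rms 0.0018942537487572353
rack ('top', 'side') [ 0.5181 -0.0949 -1.0323] rms 0.004097181291615732
[[0.5181, -0.0949], [0.5468, -0.143], [0.5755, -0.191], [0.6043, -0.2391]]
top 2 0.47 [('a', 0.908, 0.578, -0.195), ('b', 0.923, 0.578, -0.195), ('c', 0.911, 0.576, -0.193), ('d', 0.937, 0.576, -0.193)]
side 2 0.74 [('a', 0.684, 0.576, -0.199), ('b', 0.836, 0.576, -0.199), ('c', 0.934, 0.576, -0.195), ('d', 0.912, 0.576, -0.193)]
side 1 0.63 [('a', 0.785, 0.545, -0.155), ('b', 0.866, 0.545, -0.147), ('c', 0.765, 0.545, -0.147), ('d', 0.668, 0.547, -0.141)]
side 0 0.52 [('a', 0.911, 0.522, -0.095), ('b', 0.808, 0.522, -0.085), ('c', 0.697, 0.522, -0.085), ('d', 0.622, 0.522, -0.085)]
side 3 0.51 [('a', 0.752, 0.602, -0.249), ('b', 0.862, 0.602, -0.243), ('c', 0.82, 0.602, -0.241), ('d', 0.715, 0.604, -0.239)]
```

Run:
```python
from fit import *
from scipy.optimize import minimize
pics={n:grab_frame(n) for n in("top","side")}
def rect(c,a,L,W,z):
    u=np.array([np.cos(a),np.sin(a)]);w=np.array([-u[1],u[0]])
    return [[*(c+s*L/2*u+t*W/2*w),z] for s,t in((1,1),(1,-1),(-1,-1),(-1,1))]
for k,c,a,L,W in(("block",[.584,.160],-1.835,.232,.058),("rack",[.561,-.167],-1.04,.250,.064)):
  for n,p in pics.items():
    hsv=cv2.cvtColor(p["frame"],cv2.COLOR_BGR2HSV)
    S,V=hsv[...,1].astype(float),hsv[...,2].astype(float)
    lab=cv2.cvtColor(p["frame"],cv2.COLOR_BGR2LAB).astype(float);ch=lab[...,2]-128  # b: brown is high
    m=(ch<(8 if k=="block" else 16)).astype(np.float32);m=cv2.GaussianBlur(m,(3,3),0)
    def cost(v):
        q=np.zeros((420,560),np.float32)
        pts=[proj(p,X) for z in(0,.016) for X in rect(v[:2],v[2],L,W,z)]
        h=cv2.convexHull((np.array(pts)*64).astype(np.int32));cv2.fillConvexPoly(q,h,1,lineType=cv2.LINE_AA,shift=6)
        o=cv2.dilate(q,np.ones((7,7)));q=cv2.GaussianBlur(q,(3,3),0)
        hole=np.abs(q-m)*(o>0);return hole.sum()
    best=None
    for da in(-.03,0,.03):
        r=minimize(cost,[*c,a+da],method="Nelder-Mead",options=dict(initial_simplex=np.array([[*c,a+da],[c[0]+.006,c[1],a+da],[c[0],c[1]+.006,a+da],[*c,a+da+.05]]),xatol=1e-4))
        if best is None or r.fun<best.fun:best=r
    print(k,n,best.x,best.fun)
p=pics["side"];x0,y0,f=252,145,9
im=cv2.resize(p["frame"][y0:y0+65,x0:x0+72],None,fx=f,fy=f,interpolation=cv2.INTER_CUBIC)
for i in range(4):
    X=np.array([.522,-.095])+i*.056*np.array([np.cos(-1.05),np.sin(-1.05)])
    for z in(.008,.040,.050,.060,.070):
        q=(proj(p,[*X,z])-[x0,y0]+.5)*f;cv2.line(im,tuple(int(t) for t in q-[45,0]),tuple(int(t) for t in q+[45,0]),(0,0,255),1)
cv2.imwrite("pics/s2.png",im)
```

```text
block top [ 0.5832  0.1627 -1.8588] 258.625
block side [ 0.5831  0.1597 -1.8343] 574.8125
rack top [ 0.5593 -0.1702 -1.0646] 288.5
rack side [ 0.5591 -0.1716 -1.0639] 312.6875
```

View pics/s2.png

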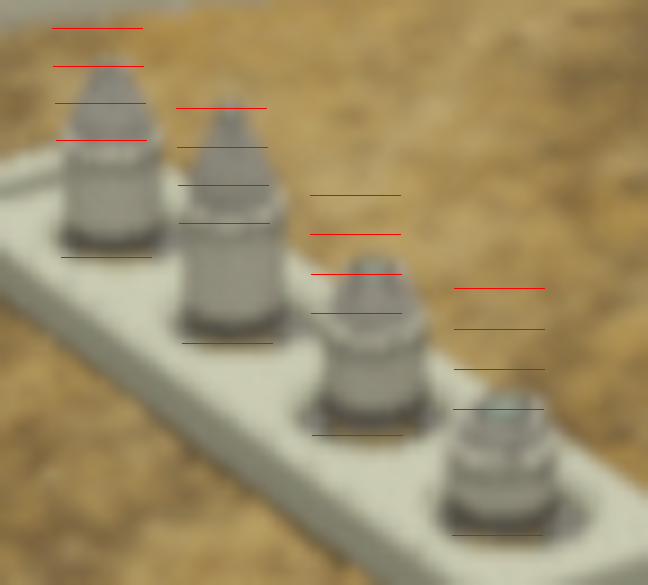

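The ticks are at 0, 32, 42, 52 and 62 mm above the seat floor. The tops read as follows: far-left (108,62) at 52 mm is c, (230,103) at 62 mm is d, (378,258) at 42 mm is b, and (510,390) at 32 mm is a. So from the near end to the far end the rack holds a, b, d, c.

```bash
cat > go.py <<'E'
import sys
from h import *
T={"ra":(.5188,-.0971,2.078),"rb":(.5459,-.146,2.078),"rd":(.5731,-.195,2.078),"rc":(.6002,-.2439,2.078),
"s1":(.606,.2419,1.297),"s2":(.5908,.188,1.297),"s3":(.5756,.134,1.297),"s4":(.5605,.0801,1.297)}
def go(*names):
    s=state();x=np.array(s["tool_pos"]);yaw=s["eef_rot"][2]
    print("t",round(s["time"],2),"pos",np.round(x,4),"rpy",np.round(s["eef_rot"],3),"gap",round(s["finger_gap"],4),"gf",round(s["gripper_force"],1),"F",np.round(s["contact_force"],1))
    for n in names:
        a=T[n] if n in T else eval(n)
        # turn first, then shift in tool axes after turning
        d=np.array(a[:2])-x[:2];c,w=np.cos(a[2]),np.sin(a[2])
        print(n,"turn z %.3f"%(-(a[2]-yaw)),"then shift cm x %.2f y %.2f"%(100*(d@[c,w]),100*(d@[w,-c])),"z now",round(x[2]*100,2))
        x[:2]=a[:2];yaw=a[2]
if __name__=="__main__": go(*sys.argv[1:])
E
python3 go.py "(.40,-.25,2.078)" ra; python3 -c "
from h import *
p=grab_frame('side')
for q in((308,138),(190,150),(188,178),(245,172)):print(q,at_z(p,q,0))"
```

```text
t 1.1 pos [ 0.2724 -0.6448  0.214 ] rpy [3.142 0.    0.4  ] gap 0.0908 gf 0.0 F [-1.   0.2 -0.4]
(.40,-.25,2.078) turn z -1.678 then shift cm x 28.32 y 30.33 z now 21.4
ra turn z -0.000 then shift cm x 7.59 y 17.81 z now 21.4
(308, 138) [ 0.4841608  -0.44855015  0.        ]
(190, 150) [ 0.78543776 -0.40209552  0.        ]
(188, 178) [ 0.77555252 -0.24787079  0.        ]
(245, 172) [ 0.64712289 -0.26599503  0.        ]
```

```bash
P="python3 -m pendant"
$P '[[0,0,0,0,0,-0.12,0],[0,0,0,0,0,-0.12,0],[0,0,0,0,0,-0.12,0],[0,0,0,0,0,-0.12,0],[0,0,0,0,0,-0.12,0]]' >/dev/null
$P '[[0,0,0,0,0,-0.12,0],[0,0,0,0,0,-0.12,0],[0,0,0,0,0,-0.12,0],[0,0,0,0,0,-0.12,0],[0,0,0,0,0,-0.12,0]]' >/dev/null
$P '[[0,0,0,0,0,-0.12,0],[0,0,0,0,0,-0.12,0],[0,0,0,0,0,-0.12,0],[0,0,0,0,0,-0.12,0],[0,0,0,0,0,0,0]]' 
$P '[[2,2.2,0,0,0,0,0],[2,2.2,0,0,0,0,0],[2,2.2,0,0,0,0,0],[2,2.2,0,0,0,0,0],[2,2.2,0,0,0,0,0]]' >/dev/null
$P '[[2,2.2,0,0,0,0,0],[2,2.2,0,0,0,0,0],[2,2.2,0,0,0,0,0],[2,2.2,0,0,0,0,0],[2,2.2,0,0,0,0,0]]' >/dev/null
$P '[[2,2.2,0,0,0,0,0],[2,2.2,0,0,0,0,0],[2,2.2,0,0,0,0,0],[2,2,0,0,0,0,0],[0,0,0,0,0,0,0]]'
python3 go.py ra
```

```text
time: 2.4
tool_pos: [0.2724, -0.6448, 0.2139]
eef_rot: [-3.142, -0.0, 2.086]
contact_force: [0.3, 0.0, 0.2]
finger_gap: 0.0909
gripper_force: 0.0
time: 3.65
tool_pos: [0.4037, -0.2479, 0.2139]
eef_rot: [3.141, -0.001, 2.077]
contact_force: [-0.2, 0.1, -0.3]
finger_gap: 0.0912
gripper_force: 0.0
t 3.65 pos [ 0.4037 -0.2479  0.2139] rpy [ 3.141e+00 -1.000e-03  2.077e+00] gap 0.0912 gf 0.0 F [-0.2  0.1 -0.3]
ra turn z -0.001 then shift cm x 7.59 y 17.38 z now 21.39
```

```bash
P="python3 -m pendant"
$P '[[1.3,2.9,0,0,0,0,0],[1.3,2.9,0,0,0,0,0],[1.3,2.9,0,0,0,0,0],[1.3,2.9,0,0,0,0,0],[1.3,2.9,1,0,0,0,0]]' >/dev/null
$P '[[1.1,2.9,2,0,0,0,0],[0,0,3,0,0,0,0],[0,0,3,0,0,0,0],[0,0,2,0,0,0,0],[0,0,0,0,0,0,0]]'
python3 - <<'E'
from fit import *
from go import go
go("ra")
# compare the top picture: gripper over a
p=grab_frame("side");cv2.imwrite("pics/s3.png",cv2.resize(p["frame"][100:250,210:410],None,fx=3.5,fy=3.5,interpolation=2))
E
```

```text
time: 4.48
tool_pos: [0.5159, -0.0997, 0.1003]
eef_rot: [-3.137, -0.004, 2.077]
contact_force: [-0.7, 0.6, -0.6]
finger_gap: 0.0913
gripper_force: 0.0
t 4.48 pos [ 0.5159 -0.0997  0.1003] rpy [-3.137 -0.004  2.077] gap 0.0913 gf 0.0 F [-0.7  0.6 -0.6]
ra turn z -0.001 then shift cm x 0.09 y 0.38 z now 10.03
```

View pics/s3.png

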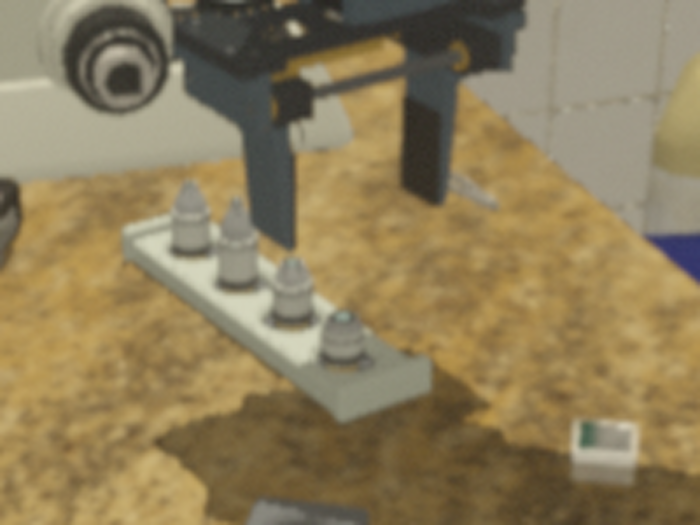

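The open gripper stands above the rack with its fingers either side of the row, around crop (270,230) and (425,190). All four objectives are untouched. I descend on a and grip it.

```bash
P="python3 -m pendant"
$P '[[0.1,0.4,2,0,0,0,0],[0,0,2,0,0,0,0],[0,0,2,0,0,0,0],[0,0,1.5,0,0,0,0],[0,0,0.5,0,0,0,0]]' >/dev/null
$P '[[0,0,0,0,0,0,0],[0,0,0,0,0,0,0],[0,0,0,0,0,0,0.5],[0,0,0,0,0,0,0.7],[0,0,0,0,0,0,1]]' 15
$P '[[0,0,0,0,0,0,1],[0,0,0,0,0,0,1],[0,0,0,0,0,0,1],[0,0,0,0,0,0,1],[0,0,0,0,0,0,1]]'
python3 go.py ra
```

```text
time: 5.37
tool_pos: [0.5217, -0.0974, 0.0248]
eef_rot: [3.141, 0.001, 2.08]
contact_force: [0.9, -0.3, 0.7]
finger_gap: 0.074
gripper_force: 0.0
time: 5.78
tool_pos: [0.5211, -0.0972, 0.0239]
eef_rot: [-3.142, -0.0, 2.08]
contact_force: [0.5, 0.4, -0.2]
finger_gap: 0.0406
gripper_force: 0.0
t 5.78 pos [ 0.5211 -0.0972  0.0239] rpy [-3.142 -0.     2.08 ] gap 0.0406 gf 0.0 F [ 0.5  0.4 -0.2]
ra turn z 0.002 then shift cm x 0.12 y -0.20 z now 2.39
```

```bash
P="python3 -m pendant"
$P '[[0.1,-0.2,0.3,0,0,0,0.55],[0,0,0,0,0,0,0.55],[0,0,0,0,0,0,0.8],[0,0,0,0,0,0,1],[0,0,0,0,0,0,1]]'
$P '[[0,0,0,0,0,0,1],[0,0,0,0,0,0,1],[0,0,0,0,0,0,1],[0,0,0,0,0,0,1],[0,0,0,0,0,0,1]]'
$P '[[0,0,0,0,0,0,1],[0,0,0,0,0,0,1],[0,0,0,0,0,0,1]]'
python3 go.py ra
```

```text
time: 6.2
tool_pos: [0.519, -0.0973, 0.021]
eef_rot: [3.141, 0.0, 2.08]
contact_force: [1.1, -0.1, -0.7]
finger_gap: 0.0242
gripper_force: 15.1
time: 6.62
tool_pos: [0.5189, -0.0973, 0.0209]
eef_rot: [3.142, -0.0, 2.08]
contact_force: [0.7, 0.4, -1.0]
finger_gap: 0.0246
gripper_force: 15.0
time: 6.87
tool_pos: [0.519, -0.0973, 0.021]
eef_rot: [3.141, 0.0, 2.08]
contact_force: [0.5, 0.2, -1.0]
finger_gap: 0.0243
gripper_force: 15.0
t 6.87 pos [ 0.519  -0.0973  0.021 ] rpy [3.141 0.    2.08 ] gap 0.0243 gf 15.0 F [ 0.5  0.2 -1. ]
ra turn z 0.002 then shift cm x 0.03 y -0.00 z now 2.1
```

```bash
P="python3 -m pendant"
$P '[[0,0,-1,0,0,0,1],[0,0,-2,0,0,0,1],[0,0,-2.5,0,0,0,1],[0,0,-2.5,0,0,0,1],[0,0,0,0,0,0.112,1]]'
$P '[[0,0,0,0,0,0.112,1],[0,0,0,0,0,0.112,1],[0,0,0,0,0,0.112,1],[0,0,0,0,0,0.112,1],[0,0,0,0,0,0.112,1]]' >/dev/null
$P '[[0,0,0,0,0,0.112,1],[0,0,0,0,0,0,1],[0,0,0,0,0,0,1]]' 
python3 go.py s1
```

```text
time: 7.28
tool_pos: [0.5212, -0.0978, 0.1057]
eef_rot: [3.137, 0.003, 1.97]
contact_force: [1.5, -0.3, -1.1]
finger_gap: 0.0246
gripper_force: 15.0
time: 7.95
tool_pos: [0.5189, -0.0973, 0.1014]
eef_rot: [3.141, -0.0, 1.299]
contact_force: [0.8, -1.0, -0.3]
finger_gap: 0.0242
gripper_force: 15.0
t 7.95 pos [ 0.5189 -0.0973  0.1014] rpy [ 3.141 -0.     1.299] gap 0.0242 gf 15.0 F [ 0.8 -1.  -0.3]
s1 turn z 0.002 then shift cm x 35.02 y -0.79 z now 10.14
```

```bash
P="python3 -m pendant"
$P '[[2,-0.1,0,0,0,0,1],[3,-0.1,0,0,0,0,1],[3,-0.1,0,0,0,0,1],[3,-0.1,0,0,0,0,1],[3,-0.1,0,0,0,0,1]]' >/dev/null
$P '[[3,-0.1,0,0,0,0,1],[3,-0.1,0,0,0,0,1],[3,-0.1,0,0,0,0,1],[3,0,0,0,0,0,1],[3,0,0,0,0,0,1]]' >/dev/null
$P '[[3,0,0,0,0,0,1],[2,0,1,0,0,0,1],[1,0,2,0,0,0,1],[0,0,0,0,0,0,1],[0,0,0,0,0,0,1]]'
python3 - <<'E'
from fit import *
from go import go
go("s1")
s=state();z0=s["tool_pos"][2]-.013
for n in("side","top"):
    p=grab_frame(n)
    for m in mark_of(p,"objective_a"): print(n,round(m["p"],2),np.round(m["xy"],1),at_z(p,m["xy"],z0)[:2])
    for m in mark_of(p,"seat_1"): print(n,"seat",round(m["p"],2),np.round(m["xy"],1),at_z(p,m["xy"],.008)[:2])
    for X in(.6064,.2411),(.606,.2419):print("exp",proj(p,[*X,.008]))
    cv2.imwrite(f"pics/{n}4.png",p["frame"])
im=cv2.imread("pics/side4.png")[225:365,220:340];cv2.imwrite("pics/s4.png",cv2.resize(im,None,fx=4,fy=4,interpolation=2))
E
```

```text
time: 9.2
tool_pos: [0.6053, 0.2416, 0.0703]
eef_rot: [-3.14, 0.001, 1.299]
contact_force: [1.0, 0.9, 0.5]
finger_gap: 0.0246
gripper_force: 15.0
t 9.2 pos [0.6053 0.2416 0.0703] rpy [-3.14   0.001  1.299] gap 0.0246 gf 15.0 F [1.  0.9 0.5]
s1 turn z 0.002 then shift cm x 0.05 y 0.06 z now 7.03
side 0.54 [274.7 296.3] [0.6008 0.2436]
side 0.47 [279.4 298.9] [0.5945 0.2497]
side seat 0.93 [270.5 322.1] [0.6081 0.2425]
side seat 0.85 [296.9 256.8] [0.5565 0.0835]
side seat 0.59 [287.3 274. ] [0.5761 0.1302]
side seat 0.56 [281.  298.6] [0.5899 0.1912]
exp [271.6135 321.3787]
exp [271.909  321.7404]
top 0.55 [387.8 192.3] [ 0.5879 -0.2348]
top 0.5 [344.6 213.8] [ 0.5421 -0.1384]
top 0.48 [171.6 187.2] [0.609 0.242]
top 0.48 [367.4 202.1] [ 0.567  -0.1892]
top seat 0.96 [246.4 210.9] [0.56   0.0816]
top seat 0.88 [221.7 203.1] [0.5795 0.1391]
top seat 0.84 [200.3 198.6] [0.5912 0.1892]
exp [178.2493 192.6248]
exp [177.9044 192.7992]
```

View pics/s4.png

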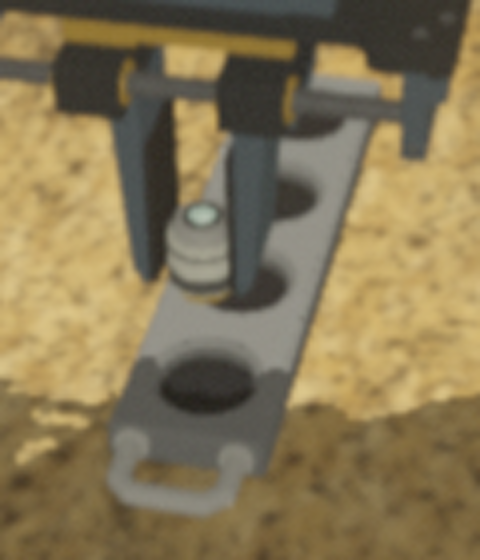

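Objective a hangs level in the fingers at about (200,250) in the crop, its lens up. By both cameras it is over seat 1 to within 2–3 mm. I lower it and release.

```bash
P="python3 -m pendant"
$P '[[0.1,0.1,1.5,0,0,0,1],[0,0,1.5,0,0,0,1],[0,0,1,0,0,0,1],[0,0,0.5,0,0,0,1],[0,0,0.2,0,0,0,1]]'
$P '[[0,0,0.1,0,0,0,1],[0,0,0,0,0,0,1],[0,0,0,0,0,0,1]]'
python3 go.py s1
```

```text
time: 9.92
tool_pos: [0.6065, 0.242, 0.022]
eef_rot: [-3.139, 0.002, 1.296]
contact_force: [-0.2, 0.3, -0.7]
finger_gap: 0.0245
gripper_force: 15.0
time: 10.17
tool_pos: [0.6078, 0.2425, 0.0233]
eef_rot: [3.141, -0.0, 1.296]
contact_force: [0.1, -0.3, -0.5]
finger_gap: 0.0244
gripper_force: 15.0
t 10.17 pos [0.6078 0.2425 0.0233] rpy [ 3.141 -0.     1.296] gap 0.0244 gf 15.0 F [ 0.1 -0.3 -0.5]
s1 turn z -0.001 then shift cm x -0.11 y -0.15 z now 2.33
```

```bash
P="python3 -m pendant"
$P '[[-0.1,-0.1,0.2,0,0,0,1],[0,0,0,0,0,0,1],[0,0,0,0,0,0,0.65],[0,0,0,0,0,0,0.5],[0,0,0,0,0,0,0]]'
$P '[[0,0,0,0,0,0,0],[0,0,0,0,0,0,0],[0,0,-1,0,0,0,0],[0,0,-2,0,0,0,0],[0,0,-3,0,0,0,0]]'
$P '[[0,0,-2,0,0,-0.112,0],[0,0,0,0,0,-0.112,0],[0,0,0,0,0,-0.112,0],[0,0,0,0,0,-0.112,0],[0,0,0,0,0,-0.112,0]]'>/dev/null
$P '[[0,0,0,0,0,-0.112,0],[0,0,0,0,0,-0.112,0],[0,0,0,0,0,0,0],[0,0,0,0,0,0,0]]'
python3 - <<'E'
from fit import *
from go import go
go("rb")
for n in("side","top"):
    p=grab_frame(n)
    for m in mark_of(p,"objective_a"): print(n,round(m["p"],2),np.round(m["xy"],1),at_z(p,m["xy"],.008)[:2])
    for m in cut_out(p,"objective_a"): print(n,round(m["p"],2),np.round(m["box"],1))
cv2.imwrite("pics/x.png",grab_frame("side")["frame"])
E
```

```text
time: 10.58
tool_pos: [0.6064, 0.2417, 0.0211]
eef_rot: [3.141, -0.0, 1.296]
contact_force: [-0.5, 0.7, -0.1]
finger_gap: 0.0412
gripper_force: 0.0
time: 11.0
tool_pos: [0.6048, 0.2412, 0.0801]
eef_rot: [-3.139, 0.002, 1.296]
contact_force: [-0.3, -0.1, 0.3]
finger_gap: 0.0749
gripper_force: 0.0
time: 11.75
tool_pos: [0.6064, 0.2418, 0.1015]
eef_rot: [3.141, 0.0, 2.076]
contact_force: [0.8, 0.3, -1.0]
finger_gap: 0.0908
gripper_force: 0.0
t 11.75 pos [0.6064 0.2418 0.1015] rpy [3.141 0.    2.076] gap 0.0908 gf 0.0 F [ 0.8  0.3 -1. ]
rb turn z -0.002 then shift cm x -30.96 y -24.12 z now 10.15
side 0.81 [271.2 320.5] [0.6069 0.2392]
side 0.64 [263.9 300.2 279.2 328.8]
top 0.71 [388.5 190.6] [ 0.6013 -0.2496]
top 0.61 [365.  201.7] [ 0.5762 -0.194 ]
top 0.59 [345.  216.3] [ 0.543  -0.1464]
top 0.65 [177.4 176.8 264.2 230.4]
top 0.49 [382.4 183.9 397.7 193.2]
top 0.44 [338.9 208.5 353.4 219.7]
```

Objective a is in seat 1, seen by the side camera at (0.607,0.239). Next is b.

```bash
P="python3 -m pendant"
$P '[[-1.6,-1.1,0,0,0,0,0],[-2.6,-2,0,0,0,0,0],[-2.6,-2,0,0,0,0,0],[-2.6,-2,0,0,0,0,0],[-2.6,-2,0,0,0,0,0]]' >/dev/null
$P '[[-2.6,-2,0,0,0,0,0],[-2.6,-2,0,0,0,0,0],[-2.6,-2,0,0,0,0,0],[-2.6,-2,0,0,0,0,0],[-2.6,-2,0,0,0,0,0]]' >/dev/null
$P '[[-2.6,-2,0,0,0,0,0],[-2.6,-2,0,0,0,0,0],[-0.8,-1,1,0,0,0,0],[0,0,1,0,0,0,0],[0,0,0,0,0,0,0]]' >/dev/null
$P '[[0,0,0,0,0,0,0],[0,0,0,0,0,0,0]]'
python3 go.py rb
```

```text
time: 13.52
tool_pos: [0.547, -0.1453, 0.0808]
eef_rot: [-3.141, -0.0, 2.081]
contact_force: [0.9, 0.4, -0.1]
finger_gap: 0.091
gripper_force: 0.0
t 13.52 pos [ 0.547  -0.1453  0.0808] rpy [-3.141 -0.     2.081] gap 0.091 gf 0.0 F [ 0.9  0.4 -0.1]
rb turn z 0.003 then shift cm x -0.01 y -0.14 z now 8.08
```

```bash
P="python3 -m pendant"
$P '[[0,-0.1,1.5,0,0,0,0.3],[0,0,2,0,0,0,0.4],[0,0,1.5,0,0,0,0.5],[0,0,1,0,0,0,0.5],[0,0,0,0,0,0,0.5]]' 15
$P '[[0,0,0,0,0,0,0.5],[0,0,0,0,0,0,0.8],[0,0,0,0,0,0,1],[0,0,0,0,0,0,1],[0,0,0,0,0,0,1]]'
$P '[[0,0,0,0,0,0,1],[0,0,0,0,0,0,1],[0,0,0,0,0,0,1],[0,0,0,0,0,0,1],[0,0,0,0,0,0,1]]'
python3 go.py s2
```

```text
time: 13.93
tool_pos: [0.5453, -0.1458, 0.0195]
eef_rot: [-3.14, -0.002, 2.081]
contact_force: [-1.1, 0.4, -0.2]
finger_gap: 0.0606
gripper_force: 0.0
time: 14.35
tool_pos: [0.5463, -0.147, 0.0215]
eef_rot: [3.141, 0.001, 2.08]
contact_force: [-0.7, 0.3, 0.2]
finger_gap: 0.0274
gripper_force: 0.0
time: 14.77
tool_pos: [0.5463, -0.1471, 0.0214]
eef_rot: [3.141, 0.0, 2.08]
contact_force: [-1.1, 0.0, 6.9]
finger_gap: 0.0243
gripper_force: 15.0
t 14.77 pos [ 0.5463 -0.1471  0.0214] rpy [3.141 0.    2.08 ] gap 0.0243 gf 15.0 F [-1.1  0.   6.9]
s2 turn z 0.783 then shift cm x 33.46 y -4.78 z now 2.14
```

```bash
P="python3 -m pendant"
$P '[[0,0,-1,0,0,0,1],[0,0,-2,0,0,0,1],[0,0,-2.5,0,0,0,1],[0,0,-2.5,0,0,0,1],[0,0,0,0,0,0.112,1]]'
$P '[[0,0,0,0,0,0.112,1],[0,0,0,0,0,0.112,1],[0,0,0,0,0,0.112,1],[0,0,0,0,0,0.112,1],[0,0,0,0,0,0.112,1]]' >/dev/null
$P '[[0,0,0,0,0,0.112,1],[0,0,0,0,0,0,1],[2,-0.4,0,0,0,0,1],[3,-0.5,0,0,0,0,1],[3,-0.5,0,0,0,0,1]]' >/dev/null
$P '[[3,-0.5,0,0,0,0,1],[3,-0.4,0,0,0,0,1],[3,-0.4,0,0,0,0,1],[3,-0.4,0,0,0,0,1],[3,-0.4,0,0,0,0,1]]' >/dev/null
$P '[[3,-0.4,0,0,0,0,1],[3,-0.4,0,0,0,0,1],[2.4,-0.3,1,0,0,0,1],[2,-0.2,0.5,0,0,0,1],[0,0,0,0,0,0,1]]' >/dev/null
$P '[[0,0,0,0,0,0,1],[0,0,0,0,0,0,1]]'
python3 - <<'E'
from fit import *
from go import go
go("s2")
s=state();z0=s["tool_pos"][2]-.0134
for n in("side","top"):
    p=grab_frame(n)
    for m in mark_of(p,"objective_b"): print(n,round(m["p"],2),np.round(m["xy"],1),at_z(p,m["xy"],z0)[:2])
    cv2.imwrite(f"pics/{n}5.png",p["frame"])
im=cv2.imread("pics/side5.png")[205:345,220:340];cv2.imwrite("pics/s5.png",cv2.resize(im,None,fx=4,fy=4,interpolation=2))
E
```

```text
time: 15.18
tool_pos: [0.5482, -0.1476, 0.1058]
eef_rot: [3.137, 0.004, 1.97]
contact_force: [0.9, -0.2, 0.1]
finger_gap: 0.0249
gripper_force: 15.0
time: 17.02
tool_pos: [0.5903, 0.1871, 0.0861]
eef_rot: [-3.141, 0.0, 1.298]
contact_force: [-0.1, -0.8, -0.7]
finger_gap: 0.0245
gripper_force: 15.0
t 17.02 pos [0.5903 0.1871 0.0861] rpy [-3.141  0.     1.298] gap 0.0245 gf 15.0 F [-0.1 -0.8 -0.7]
s2 turn z 0.001 then shift cm x 0.10 y 0.03 z now 8.61
side 0.85 [279.4 265.7] [0.5912 0.1931]
top 0.64 [363.9 199.7] [ 0.5698 -0.1787]
top 0.61 [386.6 192.3] [ 0.585  -0.2281]
```

View pics/s5.png

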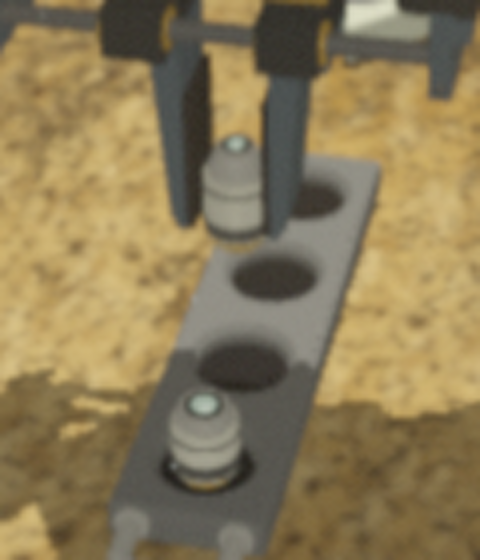

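Objective a stands upright in seat 1 at about (205,440). b is held level at (235,190), perhaps 3 mm ahead of the tool centre along the row, so I bias the tool by -2 mm while lowering.

```bash
P="python3 -m pendant"
$P '[[-0.1,0,2,0,0,0,1],[-0.1,0,2,0,0,0,1],[0,0,1.3,0,0,0,1],[0,0,0.7,0,0,0,1],[0,0,0.2,0,0,0,1]]'
$P '[[0,0,0.1,0,0,0,1],[0,0,0,0,0,0,1],[0,0,0,0,0,0,1]]'
python3 go.py s2
```

```text
time: 17.63
tool_pos: [0.5894, 0.1852, 0.0228]
eef_rot: [-3.14, 0.001, 1.296]
contact_force: [-0.8, -1.0, -1.2]
finger_gap: 0.0244
gripper_force: 15.0
time: 17.88
tool_pos: [0.5905, 0.1858, 0.0237]
eef_rot: [3.141, -0.001, 1.296]
contact_force: [0.1, 0.8, -0.9]
finger_gap: 0.0247
gripper_force: 15.0
t 17.88 pos [0.5905 0.1858 0.0237] rpy [ 3.141e+00 -1.000e-03  1.296e+00] gap 0.0247 gf 15.0 F [ 0.1  0.8 -0.9]
s2 turn z -0.001 then shift cm x 0.22 y -0.03 z now 2.37
```

```bash
P="python3 -m pendant"
$P '[[0,0,0.2,0,0,0,1],[0,0,0,0,0,0,1],[0,0,0,0,0,0,1],[0,0,0,0,0,0,0.65],[0,0,0,0,0,0,0.5]]'
$P '[[0,0,0,0,0,0,0],[0,0,0,0,0,0,0],[0,0,0,0,0,0,0],[0,0,-1,0,0,0,0],[0,0,-2,0,0,0,0]]'
$P '[[0,0,-3,0,0,0,0],[0,0,-2,0,0,-0.112,0],[0,0,0,0,0,-0.112,0],[0,0,0,0,0,-0.112,0],[0,0,0,0,0,-0.112,0]]'>/dev/null
$P '[[0,0,0,0,0,-0.112,0],[0,0,0,0,0,-0.112,0],[0,0,0,0,0,-0.112,0],[0,0,0,0,0,0,0],[0,0,0,0,0,0,0]]'
python3 - <<'E'
from fit import *
from go import go
go("rd")
for n in("side","top"):
    p=grab_frame(n)
    for m in mark_of(p,"objective_b"): print(n,round(m["p"],2),np.round(m["xy"],1),at_z(p,m["xy"],.008)[:2])
E
```

```text
time: 18.3
tool_pos: [0.5899, 0.1857, 0.021]
eef_rot: [-3.142, 0.0, 1.296]
contact_force: [-0.1, -0.0, 0.1]
finger_gap: 0.0346
gripper_force: 0.0
time: 18.72
tool_pos: [0.5885, 0.1852, 0.0498]
eef_rot: [-3.139, 0.002, 1.296]
contact_force: [-0.8, 0.2, 0.8]
finger_gap: 0.0678
gripper_force: 0.0
time: 19.55
tool_pos: [0.59, 0.1857, 0.1015]
eef_rot: [3.141, 0.0, 2.076]
contact_force: [0.6, -0.9, -0.3]
finger_gap: 0.0911
gripper_force: 0.0
t 19.55 pos [0.59   0.1857 0.1015] rpy [3.141 0.    2.076] gap 0.0911 gf 0.0 F [ 0.6 -0.9 -0.3]
rd turn z -0.002 then shift cm x -32.45 y -19.97 z now 10.15
side 0.79 [280.1 296.6] [0.591  0.1863]
side 0.68 [272.  321.8] [0.6059 0.242 ]
top 0.56 [365.4 204.1] [ 0.5706 -0.1947]
top 0.44 [385.2 189.6] [ 0.6038 -0.2421]
top 0.42 [222.2 203.4] [0.5788 0.138 ]
```

a and b are seated at (0.606,0.242) and (0.591,0.186). Next is d.

```bash
P="python3 -m pendant"
$P '[[-1.6,-1,0,0,0,0,0],[-2.6,-1.6,0,0,0,0,0],[-2.6,-1.6,0,0,0,0,0],[-2.6,-1.6,0,0,0,0,0],[-2.6,-1.6,0,0,0,0,0]]' >/dev/null
$P '[[-2.6,-1.6,0,0,0,0,0],[-2.6,-1.6,0,0,0,0,0],[-2.6,-1.6,0,0,0,0,0],[-2.6,-1.6,0,0,0,0,0],[-2.6,-1.6,0,0,0,0,0]]' >/dev/null
$P '[[-2.6,-1.6,0,0,0,0,0],[-2.6,-1.6,0,0,0,0,0],[-2.2,-1.4,0,0,0,0,0],[0,0,0.5,0,0,0,0],[0,0,0.5,0,0,0,0]]' >/dev/null
$P '[[0,0,0,0,0,0,0],[0,0,0,0,0,0,0],[0,0,0,0,0,0,0]]'
python3 go.py rd
```

```text
time: 21.25
tool_pos: [0.5732, -0.1937, 0.0909]
eef_rot: [-3.141, -0.0, 2.081]
contact_force: [-0.3, 0.6, -0.4]
finger_gap: 0.0911
gripper_force: 0.0
t 21.25 pos [ 0.5732 -0.1937  0.0909] rpy [-3.141 -0.     2.081] gap 0.0911 gf 0.0 F [-0.3  0.6 -0.4]
rd turn z 0.003 then shift cm x -0.10 y -0.07 z now 9.09
```

```bash
P="python3 -m pendant"
$P '[[0,-0.1,2,0,0,0,0.3],[0,0,2,0,0,0,0.4],[0,0,1.5,0,0,0,0.5],[0,0,1,0,0,0,0.5],[0,0,0.3,0,0,0,0.5]]' 15
$P '[[0,0,0,0,0,0,0.5],[0,0,0,0,0,0,0.8],[0,0,0,0,0,0,1],[0,0,0,0,0,0,1],[0,0,0,0,0,0,1]]' >/dev/null
$P '[[0,0,0,0,0,0,1],[0,0,0,0,0,0,1],[0,0,0,0,0,0,1],[0,0,0,0,0,0,1],[0,0,0,0,0,0,1]]'
python3 go.py s4
```

```text
time: 21.67
tool_pos: [0.5716, -0.1945, 0.0214]
eef_rot: [-3.14, -0.002, 2.08]
contact_force: [-1.0, 0.3, -0.6]
finger_gap: 0.0608
gripper_force: 0.0
time: 22.5
tool_pos: [0.5728, -0.1954, 0.0235]
eef_rot: [3.141, 0.001, 2.08]
contact_force: [0.6, -0.2, 6.1]
finger_gap: 0.0249
gripper_force: 15.0
t 22.5 pos [ 0.5728 -0.1954  0.0235] rpy [3.141e+00 1.000e-03 2.080e+00] gap 0.0249 gf 15.0 F [ 0.6 -0.2  6.1]
s4 turn z 0.783 then shift cm x 26.19 y -8.63 z now 2.35
```

```bash
P="python3 -m pendant"
$P '[[0,0,-1,0,0,0,1],[0,0,-2,0,0,0,1],[0,0,-2.5,0,0,0,1],[0,0,-2.5,0,0,0,1],[0,0,0,0,0,0.112,1]]'
$P '[[0,0,0,0,0,0.112,1],[0,0,0,0,0,0.112,1],[0,0,0,0,0,0.112,1],[0,0,0,0,0,0.112,1],[0,0,0,0,0,0.112,1]]' >/dev/null
$P '[[0,0,0,0,0,0.112,1],[0,0,0,0,0,0,1],[2,-0.7,0,0,0,0,1],[2.8,-0.9,0,0,0,0,1],[2.8,-0.9,0,0,0,0,1]]' >/dev/null
$P '[[2.8,-0.9,0,0,0,0,1],[2.8,-0.9,0,0,0,0,1],[2.8,-0.9,0,0,0,0,1],[2.8,-0.9,0,0,0,0,1],[2.8,-0.9,0,0,0,0,1]]' >/dev/null
$P '[[2.8,-0.9,0,0,0,0,1],[1.7,-0.7,0.5,0,0,0,1],[0,0,1,0,0,0,1],[0,0,0.5,0,0,0,1],[0,0,0,0,0,0,1]]' >/dev/null
$P '[[0,0,0,0,0,0,1],[0,0,0,0,0,0,1]]'
python3 - <<'E'
from fit import *
from go import go
go("s4")
s=state();z0=s["tool_pos"][2]-.0155
for n in("side","top"):
    p=grab_frame(n)
    for m in mark_of(p,"objective_b"): print(n,round(m["p"],2),np.round(m["xy"],1),at_z(p,m["xy"],z0)[:2])
    cv2.imwrite(f"pics/{n}6.png",p["frame"])
im=cv2.imread("pics/side6.png")[175:335,230:350];cv2.imwrite("pics/s6.png",cv2.resize(im,None,fx=3.7,fy=3.7,interpolation=2))
E
```

```text
time: 22.92
tool_pos: [0.5744, -0.196, 0.1079]
eef_rot: [3.138, 0.004, 1.97]
contact_force: [0.9, -0.3, -1.2]
finger_gap: 0.0247
gripper_force: 15.0
time: 24.75
tool_pos: [0.5606, 0.0785, 0.0832]
eef_rot: [3.142, -0.0, 1.296]
contact_force: [1.2, -0.4, -1.3]
finger_gap: 0.0247
gripper_force: 15.0
t 24.75 pos [0.5606 0.0785 0.0832] rpy [ 3.142 -0.     1.296] gap 0.0247 gf 15.0 F [ 1.2 -0.4 -1.3]
s4 turn z -0.001 then shift cm x 0.15 y -0.06 z now 8.32
side 0.93 [271.7 321.3] [0.6073 0.3057]
side 0.63 [291.2 227.7] [0.5658 0.0831]
side 0.59 [281.1 300.7] [0.5928 0.2659]
side 0.54 [265.6 173. ] [ 0.6021 -0.1222]
top 0.5 [384.1 192. ] [ 0.5867 -0.2241]
```

View pics/s6.png

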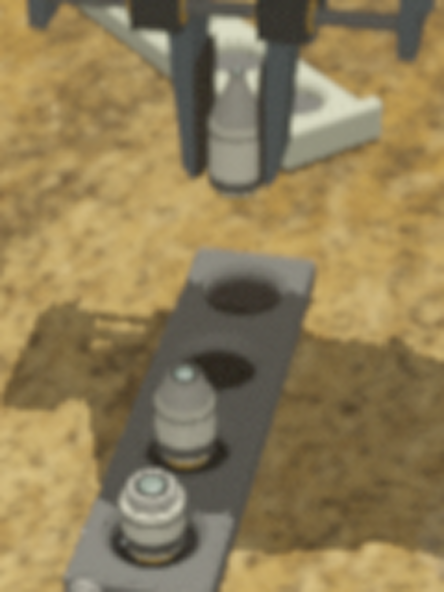

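a and b stand upright at (152,520) and (185,420). d hangs level at (235,130), above the empty seat 4. I lower it.

```bash
P="python3 -m pendant"
$P '[[0,0,2,0,0,0,1],[0,0,1.7,0,0,0,1],[0,0,1.2,0,0,0,1],[0,0,0.7,0,0,0,1],[0,0,0.2,0,0,0,1]]'
$P '[[0,0,0,0,0,0,1],[0,0,0,0,0,0,1],[0,0,0,0,0,0,1]]'
python3 go.py s4
```

```text
time: 25.37
tool_pos: [0.5599, 0.0792, 0.0239]
eef_rot: [-3.14, 0.001, 1.296]
contact_force: [-0.3, -0.4, -0.8]
finger_gap: 0.0247
gripper_force: 15.0
time: 25.62
tool_pos: [0.561, 0.0794, 0.0257]
eef_rot: [3.141, -0.0, 1.296]
contact_force: [-0.3, -0.1, -0.9]
finger_gap: 0.0245
gripper_force: 15.0
t 25.62 pos [0.561  0.0794 0.0257] rpy [ 3.141 -0.     1.296] gap 0.0245 gf 15.0 F [-0.3 -0.1 -0.9]
s4 turn z -0.001 then shift cm x 0.06 y -0.06 z now 2.57
```

```bash
P="python3 -m pendant"
$P '[[0,0,0.2,0,0,0,1],[0,0,0,0,0,0,1],[0,0,0,0,0,0,1],[0,0,0,0,0,0,0.65],[0,0,0,0,0,0,0.5]]'
$P '[[0,0,0,0,0,0,0],[0,0,0,0,0,0,0],[0,0,0,0,0,0,0],[0,0,-1,0,0,0,0],[0,0,-2,0,0,0,0]]'
$P '[[0,0,-3,0,0,0,0],[0,0,-2,0,0,0,0],[0,0,0,0,0,-0.112,0],[0,0,0,0,0,-0.112,0],[0,0,0,0,0,-0.112,0]]'>/dev/null
$P '[[0,0,0,0,0,-0.112,0],[0,0,0,0,0,-0.112,0],[0,0,0,0,0,-0.112,0],[0,0,0,0,0,-0.112,0],[0,0,0,0,0,0,0]]' >/dev/null
$P '[[0,0,0,0,0,0,0],[0,0,0,0,0,0,0]]'
python3 - <<'E'
from fit import *
from go import go
go("rc")
for n in("side","top"):
    p=grab_frame(n)
    for m in mark_of(p,"objective_b"): print(n,round(m["p"],2),np.round(m["xy"],1),at_z(p,m["xy"],.008)[:2])
E
```

```text
time: 26.03
tool_pos: [0.5603, 0.0793, 0.0229]
eef_rot: [-3.141, 0.0, 1.296]
contact_force: [-0.2, -1.1, -0.7]
finger_gap: 0.0351
gripper_force: 0.0
time: 26.45
tool_pos: [0.559, 0.0792, 0.0519]
eef_rot: [-3.138, 0.001, 1.296]
contact_force: [-1.5, 0.6, 0.3]
finger_gap: 0.0683
gripper_force: 0.0
time: 27.45
tool_pos: [0.5605, 0.0793, 0.1033]
eef_rot: [3.141, 0.0, 2.076]
contact_force: [-0.2, 0.6, -0.8]
finger_gap: 0.0909
gripper_force: 0.0
t 27.45 pos [0.5605 0.0793 0.1033] rpy [3.141 0.    2.076] gap 0.0909 gf 0.0 F [-0.2  0.6 -0.8]
rc turn z -0.002 then shift cm x -30.18 y -12.23 z now 10.33
side 0.95 [294.2 257. ] [0.5612 0.0837]
side 0.91 [271.9 323.2] [0.6061 0.245 ]
side 0.56 [281.4 295.1] [0.5888 0.1829]
top 0.55 [384.9 189.6] [ 0.6039 -0.2415]
```

```bash
P="python3 -m pendant"
$P '[[-1.6,-0.6,0,0,0,0,0],[-2.6,-1.1,0,0,0,0,0],[-2.6,-1.1,0,0,0,0,0],[-2.6,-1.1,0,0,0,0,0],[-2.6,-1.1,0,0,0,0,0]]' >/dev/null
$P '[[-2.6,-1.1,0,0,0,0,0],[-2.6,-1.1,0,0,0,0,0],[-2.6,-1.1,0,0,0,0,0],[-2.6,-1.1,0,0,0,0,0],[-2.6,-1.1,0,0,0,0,0]]' >/dev/null
$P '[[-2.6,-1,0,0,0,0,0],[-2.6,-0.7,0,0,0,0,0],[0,0,0.5,0,0,0,0],[0,0,1,0,0,0,0],[0,0,0,0,0,0,0]]' >/dev/null
$P '[[0,0,0,0,0,0,0],[0,0,0,0,0,0,0]]'
python3 go.py rc
```

```text
time: 29.07
tool_pos: [0.6008, -0.2428, 0.0877]
eef_rot: [-3.141, -0.001, 2.081]
contact_force: [0.9, 0.4, -0.0]
finger_gap: 0.091
gripper_force: 0.0
t 29.07 pos [ 0.6008 -0.2428  0.0877] rpy [-3.141e+00 -1.000e-03  2.081e+00] gap 0.091 gf 0.0 F [ 0.9  0.4 -0. ]
rc turn z 0.003 then shift cm x -0.06 y -0.10 z now 8.77
```

```bash
P="python3 -m pendant"
$P '[[0,-0.1,2,0,0,0,0.3],[0,0,2,0,0,0,0.4],[0,0,1.4,0,0,0,0.5],[0,0,1,0,0,0,0.5],[0,0,0.3,0,0,0,0.5]]' 15
$P '[[0,0,0,0,0,0,0.5],[0,0,0,0,0,0,0.8],[0,0,0,0,0,0,1],[0,0,0,0,0,0,1],[0,0,0,0,0,0,1]]' >/dev/null
$P '[[0,0,0,0,0,0,1],[0,0,0,0,0,0,1],[0,0,0,0,0,0,1],[0,0,0,0,0,0,1],[0,0,0,0,0,0,1]]'
python3 go.py s3
```

```text
time: 29.48
tool_pos: [0.5995, -0.2437, 0.0194]
eef_rot: [-3.14, -0.002, 2.08]
contact_force: [-0.0, -0.4, 0.2]
finger_gap: 0.0608
gripper_force: 0.0
time: 30.32
tool_pos: [0.6007, -0.2446, 0.0215]
eef_rot: [3.141, 0.001, 2.08]
contact_force: [-0.2, 0.3, 5.5]
finger_gap: 0.0242
gripper_force: 15.0
t 30.32 pos [ 0.6007 -0.2446  0.0215] rpy [3.141e+00 1.000e-03 2.080e+00] gap 0.0242 gf 15.0 F [-0.2  0.3  5.5]
s3 turn z 0.783 then shift cm x 35.77 y -12.65 z now 2.15
```

```bash
P="python3 -m pendant"
$P '[[0,0,-1,0,0,0,1],[0,0,-2.5,0,0,0,1],[0,0,-3,0,0,0,1],[0,0,-3,0,0,0,1],[0,0,-0.5,0,0,0.112,1]]'
$P '[[0,0,0,0,0,0.112,1],[0,0,0,0,0,0.112,1],[0,0,0,0,0,0.112,1],[0,0,0,0,0,0.112,1],[0,0,0,0,0,0.112,1]]' >/dev/null
$P '[[0,0,0,0,0,0.112,1],[0,0,0,0,0,0,1],[2,-0.7,0,0,0,0,1],[2.8,-1,0,0,0,0,1],[2.8,-1,0,0,0,0,1]]' >/dev/null
$P '[[2.8,-1,0,0,0,0,1],[2.8,-1,0,0,0,0,1],[2.8,-1,0,0,0,0,1],[2.8,-1,0,0,0,0,1],[2.8,-1,0,0,0,0,1]]' >/dev/null
$P '[[2.8,-1,0,0,0,0,1],[2.8,-1,0,0,0,0,1],[2.8,-1,0,0,0,0,1],[2.8,-1,0,0,0,0,1],[2.9,-1,0,0,0,0,1]]' >/dev/null
$P '[[0,0,0.5,0,0,0,1],[0,0,1,0,0,0,1],[0,0,1,0,0,0,1],[0,0,0,0,0,0,1],[0,0,0,0,0,0,1]]'
python3 - <<'E'
from fit import *
from go import go
go("s3")
s=state();z0=s["tool_pos"][2]-.0135
for n in("side",):
    p=grab_frame(n)
    for m in mark_of(p,"objective_b"): print(n,round(m["p"],2),np.round(m["xy"],1),at_z(p,m["xy"],z0)[:2])
    cv2.imwrite(f"pics/{n}7.png",p["frame"])
im=cv2.imread("pics/side7.png")[175:335,230:350];cv2.imwrite("pics/s7.png",cv2.resize(im,None,fx=3.7,fy=3.7,interpolation=2))
E
```

```text
time: 30.73
tool_pos: [0.6021, -0.2453, 0.1263]
eef_rot: [3.138, 0.004, 1.97]
contact_force: [0.7, -0.7, -0.6]
finger_gap: 0.0245
gripper_force: 15.0
time: 32.82
tool_pos: [0.5743, 0.1326, 0.0949]
eef_rot: [-3.14, 0.001, 1.296]
contact_force: [0.9, -0.4, -0.9]
finger_gap: 0.0246
gripper_force: 15.0
t 32.82 pos [0.5743 0.1326 0.0949] rpy [-3.14   0.001  1.296] gap 0.0246 gf 15.0 F [ 0.9 -0.4 -0.9]
s3 turn z -0.001 then shift cm x 0.17 y 0.09 z now 9.49
side 0.91 [285.9 237.9] [0.5777 0.1333]
side 0.71 [279.7 298.4] [0.5951 0.2772]
side 0.68 [272.3 323.1] [0.6069 0.324 ]
side 0.48 [293.5 255.7] [0.5694 0.1817]
```

View pics/s7.png

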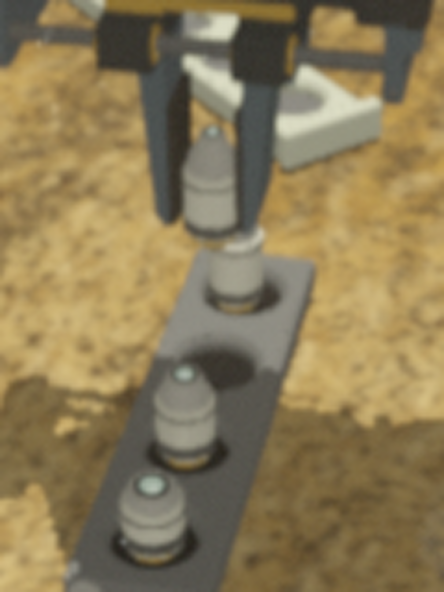

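c hangs level at (212,190), over seat 3. d at (238,270), b at (185,420) and a at (152,520) all stand upright. I lower c.

```bash
P="python3 -m pendant"
$P '[[0.1,0,2,0,0,0,1],[0,0,2,0,0,0,1],[0,0,2,0,0,0,1],[0,0,0.9,0,0,0,1],[0,0,0.3,0,0,0,1]]'
$P '[[0,0,0,0,0,0,1],[0,0,0,0,0,0,1],[0,0,0,0,0,0,1]]'
python3 go.py s3
```

```text
time: 33.33
tool_pos: [0.5745, 0.1342, 0.0228]
eef_rot: [-3.14, 0.001, 1.295]
contact_force: [-0.4, -0.4, -2.4]
finger_gap: 0.0246
gripper_force: 15.0
time: 33.58
tool_pos: [0.576, 0.1348, 0.0251]
eef_rot: [3.14, -0.001, 1.296]
contact_force: [-0.4, -0.4, -1.0]
finger_gap: 0.0244
gripper_force: 15.0
t 33.58 pos [0.576  0.1348 0.0251] rpy [ 3.140e+00 -1.000e-03  1.296e+00] gap 0.0244 gf 15.0 F [-0.4 -0.4 -1. ]
s3 turn z -0.001 then shift cm x -0.09 y -0.01 z now 2.51
```

Its underside is still about 3.5 mm above the seat floor. I lower it the rest of the way, release, and retreat up.

```bash
P="python3 -m pendant"
$P '[[0,0,0.3,0,0,0,1],[0,0,0,0,0,0,1],[0,0,0,0,0,0,1],[0,0,0,0,0,0,0.65],[0,0,0,0,0,0,0.5]]'
$P '[[0,0,0,0,0,0,0],[0,0,0,0,0,0,0],[0,0,0,0,0,0,0],[0,0,-1,0,0,0,0],[0,0,-2,0,0,0,0]]'
$P '[[0,0,-3,0,0,0,0],[0,0,-3,0,0,0,0],[0,0,-3,0,0,0,0],[0,-3,-2,0,0,0,0],[0,0,0,0,0,0,0]]'
$P '[[-3,0,0,0,0,0,0],[-3,0,0,0,0,0,0],[-3,0,0,0,0,0,0],[-3,0,0,0,0,0,0],[0,0,0,0,0,0,0]]'
python3 - <<'E'
from fit import *
from go import go,T
go("s3")
for n in("side","top"):
    p=grab_frame(n)
    for m in mark_of(p,"objective_b"): print(n,round(m["p"],2),np.round(m["xy"],1),at_z(p,m["xy"],.008)[:2])
    for l in("oil_bottle","coverslip_box"):
        for m in mark_of(p,l)[:1]: print(n,l,round(m["p"],2),np.round(m["xy"],1))
    cv2.imwrite(f"pics/{n}8.png",p["frame"])
im=cv2.imread("pics/side8.png")[220:360,230:350];cv2.imwrite("pics/s8.png",cv2.resize(im,None,fx=4.2,fy=4.2,interpolation=2))
E
```

```text
time: 34.0
tool_pos: [0.5751, 0.1347, 0.021]
eef_rot: [-3.141, 0.0, 1.296]
contact_force: [-0.4, -0.7, -0.3]
finger_gap: 0.035
gripper_force: 0.0
time: 34.42
tool_pos: [0.5737, 0.1344, 0.0499]
eef_rot: [-3.138, 0.002, 1.296]
contact_force: [0.4, 0.1, -0.0]
finger_gap: 0.0684
gripper_force: 0.0
time: 34.83
tool_pos: [0.5453, 0.1437, 0.1653]
eef_rot: [3.138, -0.002, 1.296]
contact_force: [0.4, 0.2, 0.1]
finger_gap: 0.0913
gripper_force: 0.0
time: 35.25
tool_pos: [0.5122, 0.0242, 0.1609]
eef_rot: [-3.141, 0.001, 1.294]
contact_force: [1.4, 0.9, -0.5]
finger_gap: 0.0912
gripper_force: 0.0
t 35.25 pos [0.5122 0.0242 0.1609] rpy [-3.141  0.001  1.294] gap 0.0912 gf 0.0 F [ 1.4  0.9 -0.5]
s3 turn z -0.003 then shift cm x 12.29 y 3.14 z now 16.09
side 0.89 [269.4 321.7] [0.6097 0.2415]
side 0.84 [279.  296.2] [0.5926 0.1852]
side 0.7 [293.9 258.5] [0.562 0.088]
side 0.61 [287.7 275.4] [0.5757 0.134 ]
side oil_bottle 0.71 [191.9 233.3]
side coverslip_box 0.53 [379.9 235.5]
top 0.52 [176.6 194.1] [0.603  0.2449]
top oil_bottle 0.55 [290.8 138.6]
```

View pics/s8.png

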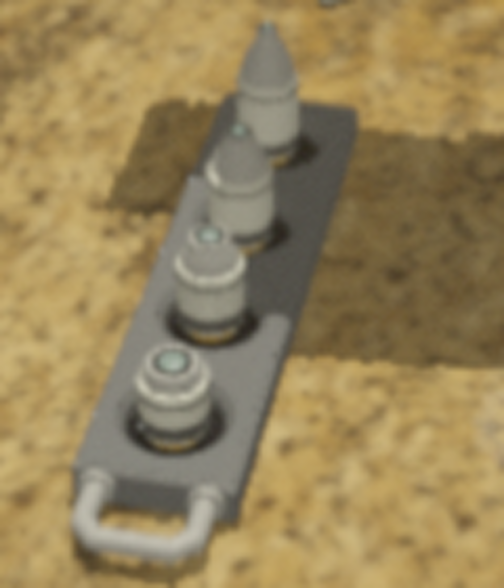

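All four stand upright in the order a, b, c, d from the handle. d at (268,100) and c at (242,190) look slightly left of their holes, so I check that with the models.

Run:
```python
from fit import *
from go import T
S={"a":"s1","b":"s2","c":"s3","d":"s4"}
p=grab_frame("side");x0,y0,f=250,215,7
im=cv2.resize(p["frame"][y0:y0+82,x0:x0+65],None,fx=f,fy=f,interpolation=cv2.INTER_CUBIC).copy()
def ring(c,r,z,col):
    q=np.array([(proj(p,[c[0]+r*np.cos(a),c[1]+r*np.sin(a),z])-[x0,y0]+.5)*f for a in np.linspace(0,6.29,40)])
    cv2.polylines(im,[q.astype(np.int32)],True,col,1)
for o,s in S.items():
    c=T[s][:2];h,b,fr=P["objective_"+o]
    ring(c,.021,.016,(0,255,255))
    for z,r in((5,12.5),(b,12.5),(h,fr/2)): ring(c,r/1e3,.008+z/1e3,(0,0,255))
cv2.imwrite("pics/s9.png",im)
for m in cut_out(p,"objective_d"):
    cm=np.argwhere(m["mask"]).mean(0)[::-1]
    o=min(S,key=lambda o:np.hypot(*(proj(p,[*T[S[o]][:2],.035])-cm)));c=T[S[o]]
    b=max((round(float((s&m["mask"]).sum()/(s|m["mask"]).sum()),3),int(1e3*dx),int(1e3*dy),int(1e3*z)) for dx in np.arange(-.01,.0101,.002) for dy in np.arange(-.01,.0101,.002) for z in(.008,.014) for s in[sil(p,"objective_"+o,c[0]+dx,c[1]+dy,z)])
    print(o,b)
```

```text
d (0.831, 2, -2, 8)
b (0.838, 0, 2, 8)
c (0.881, 2, 4, 8)
a (0.894, 2, 2, 8)
```

View pics/s9.png

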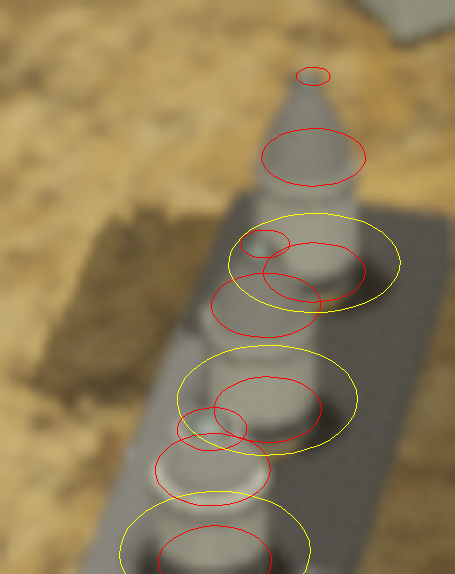

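The outlines match to about 2–3 mm for every objective. Each one is upright, at seat-floor height and inside its hole, so I hand in.

```bash
python3 -c "
from workcell import *
print(job_done())"
```

```text
the job is handed in; nothing more can be done
None
```

All four objectives stand upright in the storage block, shortest to longest from the handle (a, b, c, d); the last pictures showed each in its hole within about 4 mm of centre, and the job was handed in with no verdict returned.

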